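# Push the long dowel tray across to the other assembly platform

### The job

On the joiner's bench two low plywood platforms stand with an open gap between them, and one of them carries two wooden dowel trays. Push the longer tray, lengthwise, across the gap until the whole of it lies on the empty platform, still pointing straight across. Slide it rather than lifting it, do not let it dip or tip into the gap, and leave the short tray where it is.

Things in the scene. Friction and masses are not known exactly. Their poses are not given: they have to be found in the camera images.
- long_tray_center (a point): Long tray: open wooden box 180 mm long (y), 90 wide (x), 45 high, walls and floor 8 thick, about 0.45 kg, balanced, loose on the start platform; slides at 1 to 5 N. Four dowels 90 mm long are fixed along the middle of its floor, to 24 mm above its underside, leaving 37 mm of bare floor inside each end wall. Point: centre of the box, 22.5 mm above its underside, z up.
- short_tray_center (a point): Short tray, a bystander: same kind of wooden box, same width (90 mm, x) and height (45 mm) but only 100 mm long (y), loose beside the long one on the start platform, 20 to 40 mm between them; which is nearer the robot varies. Point: centre of the box, 22.5 mm above its underside.
- start_platform_top (a point): The platform on which both trays start: fixed, plywood top 280 mm (x axis) by 220 mm (y axis), top surface 60 mm above the bench and level. The point is the centre of its top surface. It may be on the robot's left or right.
- far_platform_top (a point): Empty platform, the destination: size, height and axes as the start platform, fixed parallel to it. The two stand in line along their y axes, centres 265 to 285 mm apart, so that an open gap of 45 to 65 mm lies between their edges. Point: centre of its top surface.
Things that resemble listed ones, but are neither listed nor needed, are in the scene too. What is shaped like the part that bears long_tray_center but turquoise is not meant.

How it is judged:
At the end, for the whole second after the job is handed in: The long tray lies flat on the far platform, wholly on it: its centre within 21 mm of the platform's centre along the direction of crossing and within 95 mm across it, its length within 15 degrees of that direction; the short tray is within 20 mm of where it began (y of long_tray_center in the frame of far_platform_top between -0.021 and 0.021 m and x of long_tray_center in the frame of far_platform_top between -0.095 and 0.095 m and z of long_tray_center in the frame of far_platform_top between 0.017 and 0.028 m and angle between the y axis of long_tray_center and the y axis of far_platform_top, either way round below 0.26 rad and angle between long_tray_center's own z axis and vertical below 0.06 rad and distance of short_tray_center from where it was at the start of the episode below 0.02 m); the robot touches nothing.
It fails at once if the long tray sags or tips (more than 7 degrees out of level, or its centre more than 8 mm below its sliding height) (angle between long_tray_center's own z axis and vertical above 0.122 rad or height (world z) of long_tray_center below 0.0745 m).
It fails at once if the long tray is lifted instead of slid (its centre more than 15 mm above its sliding height) (height (world z) of long_tray_center above 0.0975 m).
It fails at once if the short tray is pushed away (more than 20 mm) (distance of short_tray_center from where it was at the start of the episode above 0.02 m).
It also fails if it takes over 42 s, if anything falls off the work surface, if the arm or the gripper's body presses on something with over 40 N, if the wrist force passes 120 N, or if a joint passes its speed limit or range.

### The arm

A 6-joint arm with a two-finger parallel gripper is mounted at the origin on the work surface. World frame = base frame: x ahead of the robot, y to its left, z up, the work surface at z = 0. Lengths are in m, angles in rad, forces in N, time in s.
With the tool pointing down it reaches from about 0.35 to 0.85 m from the base axis. Payload 8.1 kg.
Tool frame: the origin (TCP) lies at the very end of the fingers, on their centre line; the grasp point (between the pads) lies 19 mm behind it; z points along the fingers, y is the direction in which the jaws open and shut (so a half turn about z gives the same grasp; the last joint's range is limited). The gripper opens to 93 mm and grips with 3 to 60 N. Pads are 15 mm wide; open, the fingers measure 128 mm over their backs; the gripper's body (75 mm by 188 mm) begins 65 mm behind the grasp point.
Start: joints at [-0.085, 0.13, 1.488, -0, 1.523, -0.085], TCP at [0.6, 0, 0.219] pointing down, gripper open.
Joint ranges: [-2.96, 2.96], [-0.89, 2.26], [0.02, 2.5], [-1.34, 4.48], [0, 2.73], [-2.66, 2.66]. Speed limits (rad/s): [2.39, 2.39, 2.79, 3.14, 3.14, 3.14].

### API

Orientations are given as a rotation vector (axis times angle).
In Python, from plant import robot gives the robot as it stands.
- The arm moves only by the shell command python3 -m creep 'ROWS' [FORCE]. ROWS is JSON, a list of rows, each an object of numbers: "x", "y", "z": the shift along the world's x, y, z in m; "wx", "wy", "wz": the turn, a rotation vector about the world's x, y, z in degrees; "hand": the finger opening in m, from 0 to 0.093. A call has 1 to 10 rows; each row shifts and turns the commanded pose from where the row before left it; what a row does not reach is not made up. A row lasts 1/8 s, in which the tool goes at most 62.5 mm and 10.7 degrees, less where a joint would pass 70% of its speed; a pose out of reach is approached as far as the arm can. A call is refused whole if a number of a shift passes 0.0625 or a number of a turn 10.7, either way. A call with a gripper value outside its range is refused whole. The fingers move at their own pace and stop on an object; FORCE is the grip in N (left out, the last holds). Time passes only in rows, so rows that do not move let the fingers close. It gives the time, the measured TCP pose, the force and the opening at its end, in the units of the state.
- robot.read_state(): the state, without advancing time (a new reading comes with each control period).
- robot.read_camera(name): name is "scene" or "side" or "wrist"; returns (picture, depth): 420x560x3 uint8, red, green, blue; 420x560 float32, m along the optical axis (not along the pixel's ray), 0 where there is no reading.
- robot.camera_info(name): a dict with "fov_y" (degrees; the focal length in pixels is half the picture's height over the tangent of half this angle, whatever the lens; pixels are square), "cx", "cy" (the principal point, pixels), "rvec" (rotation vector, rad) and "tvec" (3), from world to camera coordinates, as OpenCV has them. Camera axes: x right, y down, z forward; pixel columns grow to the right and rows downward; lengths in m; the calibration is good to about 2 mm. A picture is of the moment at which its call begins: read the wrist's pose just before it. camera_info takes no time and is no camera call; for the wrist camera it gives the pose at the moment of the call.
- robot.close_job(): hands the job in, once; it reports no verdict.
The state is a dict: "t": time; "q": joint angles; "dq": joint speeds; "joint_torque": joint torques, N m; "tool_pos": TCP position; "orientation": TCP orientation; "force": force on the tool from outside, world axes, zero at the start; "wrist_torque": the same for the moment, N m; "opening": finger opening in m.
Only numpy, scipy, OpenCV 4.12 (cv2) and the standard library are available. Lean on these libraries where they do the work, as an engineer would, in place of code of your own. Each camera call takes 0.05 s, during which the arm holds its last target. There are 200 camera calls.

## Working session

There is one attempt and no reset: what is moved stays moved. The work goes in short steps, Python scripts to look and compute and a shell command to move; the robot and the scene stay as the last step left them, time stands still between calls to the robot, and variables do not carry over. Pictures are saved under pics/ and viewed, about 8 in all and at most 12, crops included, and the job is handed in when it is done.

```bash
mkdir -p pics; cat > h.py <<'E'
import numpy as np, cv2
from plant import robot
def cam(n):
    i=robot.camera_info(n); p,d=robot.read_camera(n)
    R=cv2.Rodrigues(np.array(i["rvec"],float))[0]; t=np.array(i["tvec"],float).ravel()
    f=p.shape[0]/2/np.tan(np.radians(i["fov_y"])/2)
    return p,d,(R,t,f,i["cx"],i["cy"])
def cloud(d,c):
    R,t,f,cx,cy=c; v,u=np.mgrid[:d.shape[0],:d.shape[1]]
    P=np.stack([(u-cx)/f*d,(v-cy)/f*d,d],-1)
    return (P-t)@R
def save(n,p): cv2.imwrite("pics/"+n,p[...,::-1])
E
python3 - <<'E'
from h import *
for n in("scene","side"):
    p,d,c=cam(n); save(n+"0.png",p); np.savez(n+"0.npz",p=p,d=d,W=cloud(d,c))
    print(n,robot.camera_info(n), -c[0].T@c[1])
print(robot.read_state())
E
```

```text
scene {'fov_y': 43.72547291319901, 'cx': 290.248053908992, 'cy': 205.63961675048657, 'rvec': array([ 1.79951887,  1.61750268, -0.7522129 ]), 'tvec': array([-0.14685119, -0.31211597,  1.35038818])} [1.22973012 0.03986523 0.65475528]
side {'fov_y': 47.72575231343957, 'cx': 280.8012479714985, 'cy': 205.69539890017717, 'rvec': array([ 2.25758632, -0.30952886,  0.12047424]), 'tvec': array([-0.52935156,  0.20886706,  0.88225664])} [ 0.38195427 -0.65949046  0.72207934]
{'t': 0.1, 'q': array([-8.54132405e-02,  1.31111658e-01,  1.48912894e+00, -4.87390611e-05,
        1.52303160e+00, -8.53635634e-02]), 'dq': array([ 0.00062989, -0.00263463, -0.00104241,  0.00050937,  0.00084751,
       -0.00262085]), 'joint_torque': array([ 2.89806376e-03, -5.61339462e+01, -4.93095982e+01,  7.72326719e-02,
        2.89617141e-02, -2.83941080e-05]), 'tool_pos': array([5.99488802e-01, 3.97244079e-05, 2.17699583e-01]), 'orientation': array([-2.22060749e+00, -2.22050244e+00,  1.75739402e-03]), 'force': array([-0.75650182, -0.54706925,  0.13372221]), 'wrist_torque': array([ 0.01491256, -0.0240619 ,  0.01075633]), 'opening': 0.09286245343926161}
```

View pics/scene0.png

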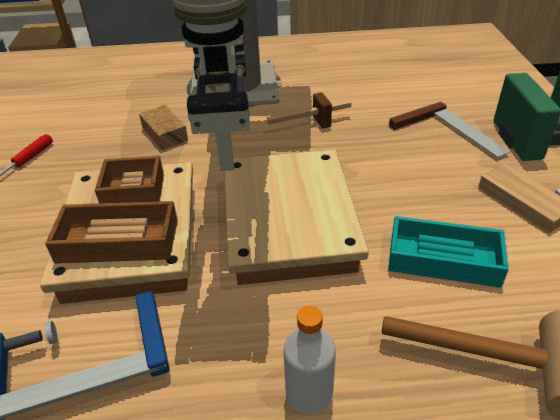

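View pics/side0.png

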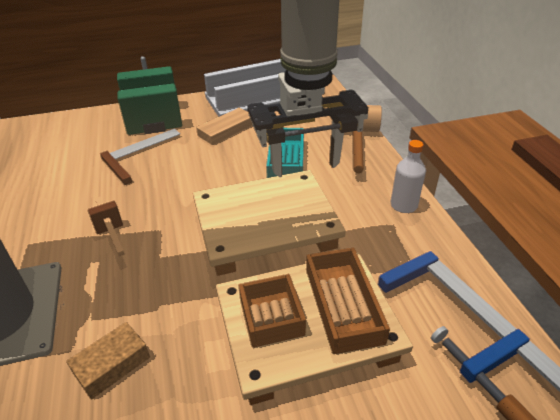

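The start platform is on the robot's right (scene image around 120,230) and the empty one on its left (295,210). The long tray (115,232) is farther from the robot, the short one (130,180) nearer. Next I measure them from the point clouds.

```bash
python3 - <<'E'
from h import *
for n in("scene","side"):
    z=np.load(n+"0.npz"); W=z["W"]; d=z["d"]; p=z["p"].astype(int)
    ok=(d>0)&(W[...,0]>.3)&(W[...,0]<.95)&(abs(W[...,1])<.45)
    for name,lo,hi in(("rim",.098,.112),("plat",.053,.067)):
        m=(ok&(W[...,2]>lo)&(W[...,2]<hi)).astype(np.uint8)
        if name=="rim": m&=((p[...,0]>p[...,2]+15)).astype(np.uint8)
        k,l,s,_=cv2.connectedComponentsWithStats(m)
        for i in range(1,k):
            if s[i,4]<150: continue
            P=W[l==i]; r=cv2.minAreaRect((P[:,:2]*1000).astype(np.float32))
            print(n,name,s[i], "c",np.round(r[0],1),"size",np.round(r[1],1),"ang",round(r[2],1),"z",round(np.median(P[:,2]),4))
E
```

```text
scene rim [ 95 155  66  39 915] c [ 485.3 -180.2] size [100.6  93.8] ang 89.1 z 0.1039
scene rim [  45  201  130   46 1873] c [ 609.  -189.2] size [181.5  94. ] ang 86.0 z 0.1039
scene plat [  224   150   145   119 13688] c [540.6  92.8] size [283.5 220.1] ang 1.3 z 0.0602
scene plat [  40  162  153  127 5210] c [ 547.4 -187.3] size [282.5 220. ] ang 1.2 z 0.06
scene plat [ 65 170  36  34 885] c [ 460.6 -274.1] size [104.1  56.7] ang 7.4 z 0.06
scene plat [546 310  14  89 814] c [878.6 406. ] size [ 13.3 130.2] ang 65.9 z 0.0594
scene plat [285 371  50  24 284] c [889.5  86.8] size [62.2 26.7] ang 87.3 z 0.0605
side rim [ 306  247   84   95 1503] c [ 608.1 -191. ] size [182.2  90.4] ang 86.0 z 0.1044
side rim [ 238  274   68   61 1102] c [ 483.4 -182. ] size [103.   90.2] ang 89.1 z 0.1044
side plat [ 193  170  153   93 9180] c [539.1  91.3] size [279.7 225.1] ang 1.3 z 0.06
side plat [ 216  252  197  144 9049] c [ 545.7 -189.1] size [280.3 222.1] ang 1.2 z 0.06
```

Both views agree to about 2 mm, and sizes and heights match.

| Item | x (mm) | y (mm) | Direction of length / y axis |
|---|---|---|---|
| Long tray | 608 | -190 | 86° |
| Short tray | 484 | -181 | ~89° |
| Start platform | 546 | -188 | 91.2° |
| Far platform | 540 | 92 | 91.2° |

The gap is about 60 mm. I'll put two parted fingers behind the tail, which is at y≈-281, and push along +y.

```bash
python3 -m creep '[{"y":-0.06,"hand":0.05},{"y":-0.06},{"y":-0.06},{"y":-0.06},{"y":-0.06,"x":0.005},{"y":-0.016,"wz":1.2},{},{"z":-0.04},{"z":-0.03},{}]'
```

```text
validation failed for argument at $[0]...
```

```bash
python3 -m creep --help; python3 -m creep '[{"x":0,"y":-0.06,"z":0,"wx":0,"wy":0,"wz":0,"hand":0.05}]'
```

```text
t: 0.22
tool_pos: [0.6, -0.0572, 0.218]
orientation: [-2.214, -2.227, -0.001]
force: [1.4, -1.1, -0.1]
opening: 0.0864invalid input: not JSON, or not a number
```

Rows seem to need every key.

```bash
python3 -m creep '[{"x":0,"y":-0.06,"z":0,"wx":0,"wy":0,"wz":0,"hand":0.05},{"x":0,"y":-0.06,"z":0,"wx":0,"wy":0,"wz":0,"hand":0.05},{"x":0,"y":-0.06,"z":0,"wx":0,"wy":0,"wz":0,"hand":0.05},{"x":0.005,"y":-0.06,"z":0,"wx":0,"wy":0,"wz":0,"hand":0.05},{"x":0,"y":-0.016,"z":0,"wx":0,"wy":0,"wz":1.2,"hand":0.05},{"x":0,"y":0,"z":0,"wx":0,"wy":0,"wz":0,"hand":0.05}]'
```

```text
t: 0.98
tool_pos: [0.6043, -0.3172, 0.2175]
orientation: [-2.2, -2.241, 0.001]
force: [0.3, 0.7, 0.5]
opening: 0.0501
```

```bash
python3 -m creep '[{"x":0,"y":0,"z":-0.05,"wx":0,"wy":0,"wz":0,"hand":0.05},{"x":0,"y":0,"z":-0.05,"wx":0,"wy":0,"wz":0,"hand":0.05},{"x":0,"y":0,"z":-0.03,"wx":0,"wy":0,"wz":0,"hand":0.05},{"x":0,"y":0,"z":-0.01,"wx":0,"wy":0,"wz":0,"hand":0.05},{"x":0,"y":0,"z":0,"wx":0,"wy":0,"wz":0,"hand":0.05}]'; python3 - <<'E'
from h import *
p,d,c=cam("side"); save("side1.png",p)
E
```

```text
t: 1.6
tool_pos: [0.6052, -0.315, 0.0788]
orientation: [-2.197, -2.245, 0.0]
force: [0.4, -0.4, 0.3]
opening: 0.05
```

View pics/side1.png

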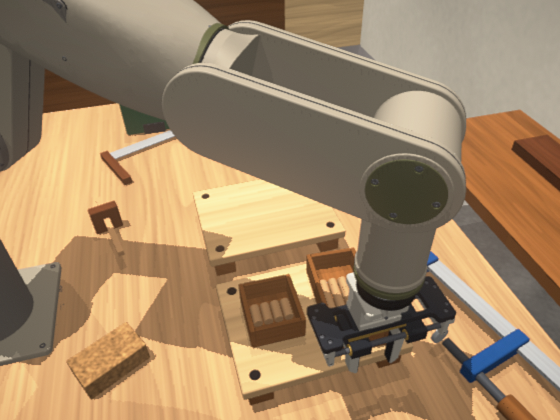

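The fingers (image around 355–395,350) are down behind the tail, and both trays are undisturbed. I'll push gently, making contact first.

```bash
python3 -m creep '[{"x":0,"y":0.01,"z":0,"wx":0,"wy":0,"wz":0,"hand":0.05},{"x":0,"y":0.01,"z":0,"wx":0,"wy":0,"wz":0,"hand":0.05},{"x":0,"y":0.01,"z":0,"wx":0,"wy":0,"wz":0,"hand":0.05},{"x":0,"y":0.01,"z":0,"wx":0,"wy":0,"wz":0,"hand":0.05},{"x":0,"y":0.01,"z":0,"wx":0,"wy":0,"wz":0,"hand":0.05},{"x":0,"y":0.01,"z":0,"wx":0,"wy":0,"wz":0,"hand":0.05},{"x":0,"y":0,"z":0,"wx":0,"wy":0,"wz":0,"hand":0.05}]'; python3 - <<'E'
from h import *
p,d,c=cam("scene"); save("scene1.png",p); W=cloud(d,c)
m=((d>0)&(W[...,0]>.4)&(W[...,0]<.8)&(W[...,1]<.3)&(W[...,1]>-.4)&(W[...,2]>.098)&(W[...,2]<.112)&(p[...,0].astype(int)>p[...,2].astype(int)+15)).astype(np.uint8)
k,l,s,_=cv2.connectedComponentsWithStats(m)
for i in range(1,k):
    if s[i,4]>150:
        r=cv2.minAreaRect((W[l==i][:,:2]*1000).astype(np.float32)); print(s[i],np.round(r[0],1),np.round(r[1],1),round(r[2],1))
E
```

```text
t: 2.52
tool_pos: [0.6047, -0.2545, 0.0782]
orientation: [-2.196, -2.245, -0.0]
force: [0.1, 0.3, -0.1]
opening: 0.0501
[ 95 155  66  39 919] [ 485.4 -180.3] [100.5  94.3] 89.3
[  71  193  124   52 1831] [ 601.1 -154.5] [ 94.6 182.8] 0.9
```

View pics/scene1.png

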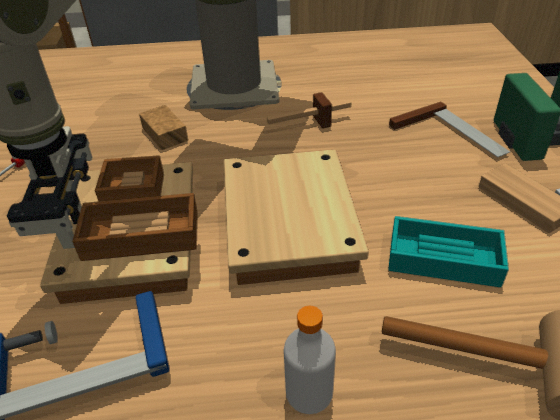

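The tray (image around 137,225) has squared up to 0.9° with its centre at y≈-155, and the short tray is unmoved. About 248 mm remains, with the tray 100 mm ahead of the TCP.

```bash
python3 -m creep '[{"x":0,"y":0.012,"z":0,"wx":0,"wy":0,"wz":0,"hand":0.05},{"x":0,"y":0.012,"z":0,"wx":0,"wy":0,"wz":0,"hand":0.05},{"x":-0.001,"y":0.012,"z":0,"wx":0,"wy":0,"wz":0,"hand":0.05},{"x":0,"y":0.012,"z":0,"wx":0,"wy":0,"wz":0,"hand":0.05},{"x":0,"y":0.012,"z":0,"wx":0,"wy":0,"wz":0,"hand":0.05},{"x":-0.001,"y":0.012,"z":0,"wx":0,"wy":0,"wz":0,"hand":0.05},{"x":0,"y":0.012,"z":0,"wx":0,"wy":0,"wz":0,"hand":0.05},{"x":0,"y":0.012,"z":0,"wx":0,"wy":0,"wz":0,"hand":0.05},{"x":-0.001,"y":0.012,"z":0,"wx":0,"wy":0,"wz":0,"hand":0.05},{"x":0,"y":0,"z":0,"wx":0,"wy":0,"wz":0,"hand":0.05}]'; cat > look.py <<'E'
import sys; from h import *
n=sys.argv[2]; p,d,c=cam(n); save(sys.argv[1],p); W=cloud(d,c)
m=((d>0)&(W[...,0]>.4)&(W[...,0]<.8)&(W[...,1]<.3)&(W[...,1]>-.4)&(W[...,2]>.098)&(W[...,2]<.112)&(p[...,0].astype(int)>p[...,2].astype(int)+15)).astype(np.uint8)
k,l,s,_=cv2.connectedComponentsWithStats(m)
for i in range(1,k):
    if s[i,4]>150:
        P=W[l==i];r=cv2.minAreaRect((P[:,:2]*1000).astype(np.float32)); print(s[i],np.round(r[0],1),np.round(r[1],1),round(r[2],1),np.median(P[:,2]))
E
python3 look.py scene2.png scene
```

```text
t: 3.82
tool_pos: [0.6017, -0.1464, 0.0784]
orientation: [-2.196, -2.245, -0.001]
force: [0.1, 0.0, -0.6]
opening: 0.0496
[ 95 159  14  35 212] [ 484.8 -221.6] [92.  17.2] 0.3 0.1040985375543787
[ 145  187  119   51 1575] [599.2 -45.7] [ 93.5 181.3] 1.3 0.1039475682369592
```

View pics/scene2.png

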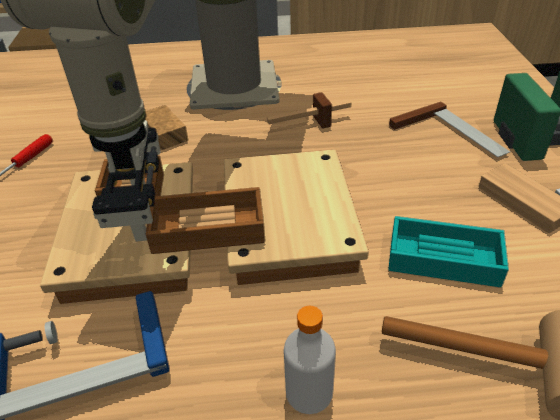

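The tray (image around 207,217) bridges the gap, level and straight at 1.3°. Its centre is at y≈-46, so about 138 mm remains.

```bash
python3 -m creep '[{"x":0,"y":0.012,"z":0,"wx":0,"wy":0,"wz":0,"hand":0.05},{"x":-0.001,"y":0.012,"z":0,"wx":0,"wy":0,"wz":0,"hand":0.05},{"x":0,"y":0.012,"z":0,"wx":0,"wy":0,"wz":0,"hand":0.05},{"x":0,"y":0.012,"z":0,"wx":0,"wy":0,"wz":0,"hand":0.05},{"x":-0.001,"y":0.012,"z":0,"wx":0,"wy":0,"wz":0,"hand":0.05},{"x":0,"y":0.012,"z":0,"wx":0,"wy":0,"wz":0,"hand":0.05},{"x":0,"y":0.012,"z":0,"wx":0,"wy":0,"wz":0,"hand":0.05},{"x":-0.001,"y":0.012,"z":0,"wx":0,"wy":0,"wz":0,"hand":0.05},{"x":0,"y":0.012,"z":0,"wx":0,"wy":0,"wz":0,"hand":0.05},{"x":0,"y":0,"z":0,"wx":0,"wy":0,"wz":0,"hand":0.05}]';python3 look.py scene3.png scene
```

```text
t: 5.12
tool_pos: [0.5991, -0.0387, 0.0788]
orientation: [-2.197, -2.246, -0.001]
force: [-0.7, -0.2, 0.4]
opening: 0.0499
[ 95 155  66  39 924] [ 484.9 -180.1] [100.2  95.3] 89.2 0.10381907825516046
[ 215  181  118   50 1506] [596.4  62.1] [ 95.  182.5] 1.7 0.1040502900781097
```

```bash
python3 -m creep '[{"x":0,"y":0.01,"z":0,"wx":0,"wy":0,"wz":0,"hand":0.05},{"x":-0.001,"y":0.01,"z":0,"wx":0,"wy":0,"wz":0,"hand":0.05},{"x":0,"y":0.007,"z":0,"wx":0,"wy":0,"wz":0,"hand":0.05},{"x":0,"y":0.004,"z":0,"wx":0,"wy":0,"wz":0,"hand":0.05},{"x":0,"y":0,"z":0,"wx":0,"wy":0,"wz":0,"hand":0.05},{"x":0,"y":-0.02,"z":0,"wx":0,"wy":0,"wz":0,"hand":0.05},{"x":0,"y":-0.02,"z":0,"wx":0,"wy":0,"wz":0,"hand":0.05},{"x":0,"y":0,"z":0.05,"wx":0,"wy":0,"wz":0,"hand":0.05},{"x":0,"y":0,"z":0.05,"wx":0,"wy":0,"wz":0,"hand":0.05},{"x":0,"y":0,"z":0.05,"wx":0,"wy":0,"wz":0,"hand":0.05}]';python3 look.py scene4.png scene; python3 look.py side4.png side
```

```text
t: 6.42
tool_pos: [0.5977, -0.0509, 0.2301]
orientation: [-2.2, -2.243, 0.0]
force: [0.2, 0.1, 0.0]
opening: 0.0501
[ 95 155  66  39 914] [ 485.6 -180.2] [100.6  94.4] 88.7 0.10384737677030209
[ 235  179  117   50 1638] [595.8  92.6] [ 94.9 180.2] 0.2 0.1041853728585976
[259 163  66  60 746] [593.4  90.3] [ 90.8 182.8] 1.5 0.10423113801944733
[ 238  274   68   61 1094] [ 483.4 -181.8] [102.7  90.1] 89.4 0.10444046070187939
```

View pics/scene4.png

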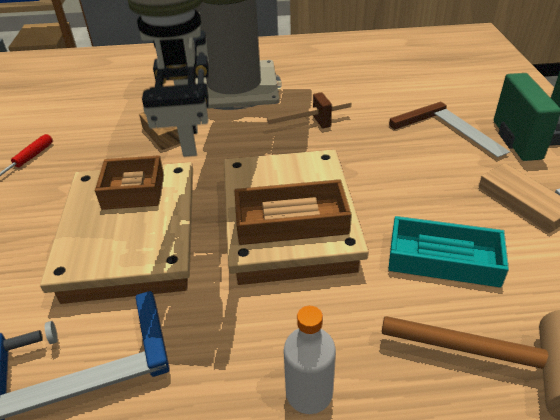

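The long tray (image around 292,212) lies wholly on the far platform, the short tray (130,182) hasn't moved, and the arm is clear.

```bash
python3 -c "
from plant import robot
print(robot.close_job())"
```

```text
the job is handed in; nothing more can be done
None
```

The long tray now lies wholly on the far platform, pointing straight across, and the job is handed in (no verdict is reported). I pushed it there with the two parted fingers against its rear end wall, never lifting it, then backed off and raised the arm clear at about 6.5 s of the 42 s allowed.

Final checks, using both the scene and side cameras:

| Check | Measured | Limit |
|---|---|---|
| Long tray off the platform centre, along the crossing | about 1–2 mm short | 21 mm |
| Long tray off the platform centre, across | about 55 mm | 95 mm |
| Long tray angle to the crossing direction | about 1° or less | 15° |
| Short tray movement | under 1 mm | 20 mm |

- **Level:** I did not measure the tilt itself. The long tray's rim stayed at a height of 104 mm in every look, including mid-gap, which fits a tray lying flat.
- **Disagreements:** the two cameras differ by about 2 mm in position, within their calibration, and by about 1° in the tray's angle.
- **Refused calls:** the first move command was refused because rows must contain every key, so nothing moved.

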